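# Load the pliers into the push-push demagnetiser tray, latch it and start

## Task

Demagnetise the yellow pliers: push the front of the bench demagnetiser's closed tray in and let go so that it springs out, and lay the pliers flat in the tray, lengthwise across its width and wholly inside it. Push the tray in until it catches, let go and check that it stays shut; only then press the green start button fully down and let it come up. Leave everything else on the table alone.

Things in the scene. Friction and masses are not known exactly. Their poses are not given: they have to be found in the camera images.
- demag: Bench demagnetiser: grey housing with blue trim, 165 deep (x), 244 wide (y), 66 mm high, fixed to the table. Origin: under the middle of its front face, on the table. +x runs from the front to the back (roughly away from the robot), +y left, z up; the blue-fronted tray slides out of the front along -x. The green start button is on its roof.
- tray (a joint): Tray slide, m: 0 latched, 0.130 fully out (along demag -x), -0.017 end stop. A damped spring drives it out (6.5 N shut, 4 N out, plus 25 N per m/s). To open: push in to -0.010 or more, let go; it glides out in 1 s. To shut: push in past -0.012 (best to the stop, 8 to 12 N), let go; it returns to 0 and stays. Pushed too little it comes out again; pushed when latched it opens.
- push_pad (a point): Middle of the outer face of the black rubber pad (70 wide, 34 mm high) on the tray's blue front panel (240 wide, from 7 to 61 mm above the table). 36 mm above the table; moves with the tray. When latched it stands 32 mm before the housing's front face, so it can go in 17 mm. Axes as the demagnetiser's; push along +x.
- tray_in (a point): Middle of the tray's inner floor (its top, 22 mm above the table); moves with the tray. Axes as the demagnetiser's. Inside: 116 mm in x by 200 mm in y; side and back walls 4 mm thick, 22 mm high above the floor; front panel 12 mm thick, 39 mm high above the floor. Fully out, the inside ends 32 mm before the housing's front face.
- start (a joint): Green round start button, 28 mm across, on the roof: 0 up, 0.006 fully down, spring return, about 5 N at the bottom; counts as pressed beyond 0.004.
- start_top (a point): Middle of the top of the green start button; press straight down.
- pliers: Yellow-handled pliers lying flat, 54 wide (x), 170 long (y), 16 mm high, 0.125 kg, rigid. Origin: middle of the underside. Steel jaws point to -y, handles to +y. Balance point at y = +30 mm. Best gripped across x at y = +15 to +35 mm, where the outer sides of the handles are 50 to 52 mm apart and upright from 1 to 14 mm height.
- scissors: Paper scissors lying on the table, 80 x 175 x 8 mm, origin in the middle of the underside. Not wanted: leave it.
- coil_gauge: Grey digital gauge on a foot, 57 x 58 x 109 mm, origin under its middle. Leave it.
- vial_h: Vial with blue cap, 36 mm across, 60 mm high, origin under its middle. Leave it.
- flux_2: Slim blue bottle standing on the table, 24 mm across, 82 mm high, origin under its middle. Leave it.
- marker_1: White marker with pink band lying on the amber board, 14 x 152 x 12 mm, origin in the middle of the underside. Leave it.
Mind the look-alikes: they are no part of the job. Of the things that look like the pliers, take the one that is nearest to the robot's base at the start.

How it is judged:
By the outcome, as a careful person would: the job done as asked, in the order asked, and still so for the second after the job is handed in, with the robot touching nothing.
It also fails if it takes over 72 s, if anything falls off the work surface, if the arm or the gripper's body presses on something with over 40 N, if the wrist force passes 120 N, or if a joint passes its speed limit or range.

## Robot

A 6-joint arm with a two-finger parallel gripper is mounted at the origin on a cart in front of the work surface, level with it; the furniture and walls round the work are solid. World frame = base frame: x ahead of the robot, y to its left, z up, the work surface at z = 0. Lengths are in m, angles in rad, forces in N, time in s.
With the tool pointing down it reaches from about 0.375 to 0.925 m from the base axis. Payload 5.7 kg.
Tool frame: the origin (TCP) lies midway between the tips of the shut fingers; the grasp point (between the pads) lies robot.tcp_to_grasp behind it (robot.tcp_to_grasp is the distance from the TCP to the grasp point, in m); z points along the fingers, y is the line along which they close (so a half turn about z gives the same grasp; the last joint's range is limited). The gripper opens to 85 mm and grips with 20 to 120 N. Pads are 22 mm wide; open, the fingers measure 114 mm over their backs; the gripper's body (76 mm by 85 mm) begins 54 mm behind the grasp point. The pads swing forward as they close: fully open they stand 13 mm farther back than shut.
Start: joints at [-1.406, 0.359, 1.51, -0, 1.272, -0.115], TCP at [0.166, -0.577, 0.231] pointing down, gripper open.
Joint ranges: [-2.97, 2.97], [-1.01, 2.36], [0.21, 2.38], [-0.96, 4.11], [0.2, 2.71], [-2.98, 2.98]. Speed limits (rad/s): [2.39, 2.39, 3.14, 3.14, 3.14, 3.14].

## Interface

Orientations are given as a rotation vector (axis times angle).
In Python, from cell import robot, imaging, ticket gives the robot as it stands.
- The arm moves only by the tool drive_tool, never from a script. Its argument "commands" is a list of rows, each a list of 5 numbers: the closure, from 0 (fully open) to 1 (shut), then the shift along the world's x, y, z in mm, then the turn about the world's z in degrees. In form: [[claw, tx, ty, tz, yaw], ...]. A call has 1 to 12 rows; each row shifts and turns the commanded pose from where the row before left it; what a row does not reach is not made up. A row lasts 1/10 s, in which the tool goes at most 50 mm and 8.59 degrees, less where a joint would pass 70% of its speed; a pose out of reach is approached as far as the arm can. A call is refused whole if a number of a shift passes 50 or a number of a turn 8.59, either way. A call with a gripper value outside its range is refused whole. The fingers move at their own pace and stop on an object; "force" is the grip in N (left out, the last holds). Time passes only in rows, so rows that do not move let the fingers close. It gives the time, the measured TCP pose, the force, the opening and the grip force at its end, in the units of the state.
- robot.get_state(): the state, without advancing time (a new reading comes with each control period).
- imaging.grab_frame(name): name is "scene" or "top" or "wrist"; returns a dict with "pixels" (400x640x3 uint8, red, green, blue), "fx", "fy", "cx", "cy" (pixels), "origin" and "orientation" of the camera in the world. Camera axes: x right, y down, z forward; pixel columns grow to the right and rows downward; lengths in m; the calibration is good to about 2 mm. A picture is of the moment at which its call begins. There is no depth.
- ticket.finish_job(): hands the job in; it is judged then, once.
The state is a dict: "t": time; "joints": joint angles; "joint_velocities": joint speeds; "effort": joint torques, N m; "eef_pos": TCP position; "tool_rot": TCP orientation; "contact_force": force on the tool from outside, world axes, zero at the start; "wrist_torque": the same for the moment, N m; "gripper_width": finger opening in m; "gripper_force": force on a finger pad.
Only numpy, scipy, OpenCV 4.12 (cv2) and the standard library are available. Lean on these libraries where they do the work, as an engineer would, in place of code of your own. Each camera call takes 0.05 s, during which the arm holds its last target. There are 200 camera calls.

## Working session

There is one attempt and no reset: what is moved stays moved. The work goes in short steps, Python scripts to look and compute and a tool call to move; the robot and the scene stay as the last step left them, time stands still between calls to the robot, and variables do not carry over. Pictures are saved under pics/ and viewed, at most 10 in all, crops included, and the job is handed in when it is done.

Besides the shell and the picture viewer there is one more tool, called after "Call:" by a JSON object that holds its "name" and its "arguments". drive_tool: Moves the arm, as the interface text tells. Its arguments: {"type":"object","properties":{"commands":{"type":"array","items":{"type":"array","items":{"type":"number"}}},"force":{"type":"number"}},"required":["commands"]}

```bash
mkdir -p pics; cat > h.py <<'E'
import numpy as np, cv2
from scipy.spatial.transform import Rotation as R
from cell import robot, imaging, ticket
def grab(n, save=None):
    f=imaging.grab_frame(n)
    if save: cv2.imwrite('pics/'+save, cv2.cvtColor(f['pixels'],cv2.COLOR_RGB2BGR))
    return f
def rot(o):
    o=np.array(o,float)
    return o if o.shape==(3,3) else R.from_rotvec(o).as_matrix()
def ray(f,u,v,z):
    d=rot(f['orientation'])@np.array([(u-f['cx'])/f['fx'],(v-f['cy'])/f['fy'],1])
    o=np.array(f['origin']); return o+d*(z-o[2])/d[2]
def proj(f,p):
    c=rot(f['orientation']).T@(np.array(p)-f['origin']); return f['fx']*c[0]/c[2]+f['cx'],f['fy']*c[1]/c[2]+f['cy']
E
python3 - <<'E'
from h import *
for n in ('top','scene'):
    f=grab(n,n+'0.png'); print(n,f['fx'],f['cx'],f['cy'],f['origin'],f['orientation'])
s=robot.get_state(); print(s, robot.tcp_to_grasp)
E
```

```text
top 450.7799820995925 314.5722185982111 206.8884598750913 [0.49203083 0.03483113 1.48180335] [-2.17671549  2.19588995 -0.08578435]
scene 387.9313033806787 316.1951382972676 194.93435481122043 [0.07033648 0.76133752 0.6186361 ] [-0.70190673  2.41592875 -1.3335699 ]
{'t': 0.1, 'joints': array([-1.40610727e+00,  3.59458992e-01,  1.51134052e+00, -1.93036090e-06,
        1.27250837e+00, -1.15085898e-01]), 'joint_velocities': array([ 0.00093896, -0.00151436, -0.00294164, -0.00082697, -0.00063118,
        0.00040872]), 'effort': array([-5.93365621e-04, -5.28647947e+01, -2.79349530e+01, -3.52918287e-04,
        5.01095972e-03, -2.35392463e-05]), 'eef_pos': array([ 0.16558058, -0.57604996,  0.23051595]), 'tool_rot': array([-3.10920658e+00, -4.37799392e-01,  6.96739420e-05]), 'contact_force': array([0.1322484 , 0.2856772 , 0.20207408]), 'wrist_torque': array([ 0.03156399, -0.06120574,  0.02020595]), 'gripper_force': 0.0, 'gripper_width': 0.0853552621666505} 0.0187
```

View pics/top0.png

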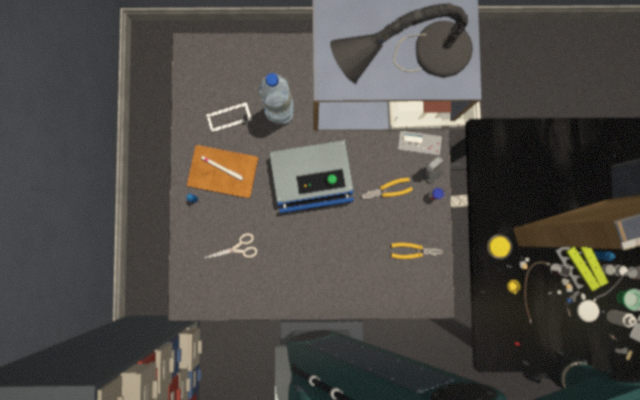

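View pics/scene0.png

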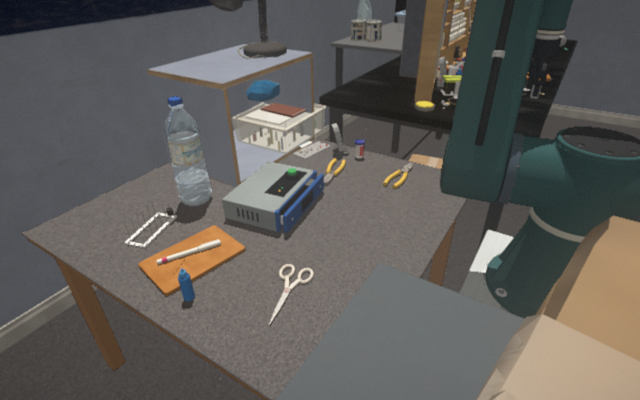

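The top view shows two candidates for the pliers: A at (388,188), jaws left, next to the demagnetiser, and B at (416,251), jaws right, nearer the base (about 0.46 m against 0.59 m). B is the choice. The demagnetiser is at (312,175) with its green button at (332,179). I'll measure these now and check B in a crop.

```bash
python3 - <<'E'
from h import *
f=grab('top'); im=f['pixels']; hsv=cv2.cvtColor(im,cv2.COLOR_RGB2HSV)
def blobs(m,name,z,amin=8,roi=(180,130,450,300)):
    k=np.zeros(m.shape,np.uint8); x0,y0,x1,y1=roi; k[y0:y1,x0:x1]=m[y0:y1,x0:x1]
    for c in cv2.findContours(k,cv2.RETR_EXTERNAL,cv2.CHAIN_APPROX_NONE)[0]:
        if len(c)<5: continue
        r=cv2.minAreaRect(c); 
        if cv2.contourArea(c)<amin: continue
        P=np.array([ray(f,*p,z)[:2] for p in cv2.boxPoints(r)])
        print(name,np.round(r[0],1),'ctr',ray(f,*r[0],z)[:2].round(4),'corners',P.round(3).tolist())
blobs(cv2.inRange(hsv,(15,110,90),(32,255,255)),'yellow',0.008,15)
blobs(cv2.inRange(hsv,(45,120,80),(80,255,255)),'green',0.07,10)
blobs(cv2.inRange(hsv,(100,130,50),(125,255,255)),'blue',0.06,15)
# housing roof
g=cv2.inRange(hsv,(60,8,95),(110,70,200))
blobs(g,'roof',0.066,800,(255,132,365,215))
a=cv2.resize(im[125:275,255:455],None,fx=4,fy=4,interpolation=cv2.INTER_CUBIC)
cv2.imwrite('pics/crop1.png',a[:,:,::-1])
E
```

```text
yellow [406.5 256. ] ctr [ 0.4376 -0.2707] corners [[0.448, -0.22], [0.447, -0.322], [0.427, -0.321], [0.428, -0.22]]
yellow [406.6 245. ] ctr [ 0.4732 -0.2718] corners [[0.467, -0.22], [0.487, -0.222], [0.479, -0.324], [0.459, -0.322]]
yellow [397.1 192.6] ctr [ 0.6454 -0.2449] corners [[0.644, -0.193], [0.666, -0.293], [0.647, -0.297], [0.625, -0.197]]
yellow [394.3 182.3] ctr [ 0.6794 -0.2363] corners [[0.675, -0.185], [0.704, -0.282], [0.684, -0.288], [0.655, -0.19]]
yellow [222.4 171.1] ctr [0.7212 0.3297] corners [[0.673, 0.447], [0.813, 0.422], [0.77, 0.211], [0.631, 0.238]]
green [331.5 178.5] ctr [ 0.6853 -0.0268] corners [[0.7, -0.013], [0.7, -0.041], [0.671, -0.041], [0.671, -0.012]]
blue [316.  204.3] ctr [0.6048 0.0228] corners [[0.596, 0.138], [0.631, -0.091], [0.614, -0.093], [0.579, 0.136]]
blue [191.4 198.2] ctr [0.6276 0.4167] corners [[0.626, 0.435], [0.644, 0.426], [0.629, 0.398], [0.612, 0.407]]
blue [438. 193.] ctr [ 0.6375 -0.3648] corners [[0.65, -0.352], [0.65, -0.378], [0.625, -0.377], [0.625, -0.352]]
```

View pics/crop1.png

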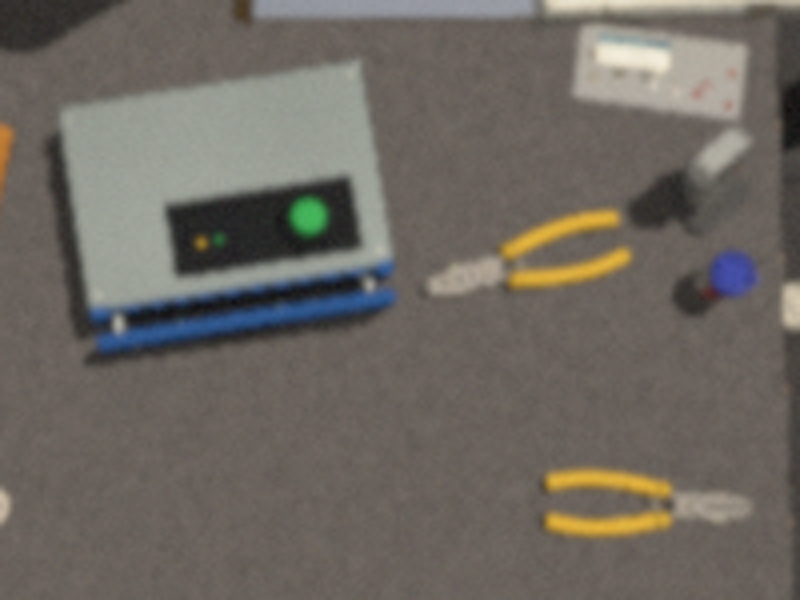

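The crop confirms B: yellow handles at crop (546–670, 480–530), jaws to the right ending at (748,507). The closed blue tray front runs from (100,350) to (395,297), which puts the housing at about +9° yaw. I'll move above the front of the tray, gripper shut.

Call:
{"name": "drive_tool", "arguments": {"commands": [[1,23,40,0,-0.6],[1,23,40,0,-0.6],[1,23,40,0,-0.6],[1,23,40,0,-0.6],[1,23,40,0,-0.6],[1,23,40,0,-0.6],[1,23,40,0,-0.6],[1,23,40,0,-0.6],[1,23,40,0,-0.6],[1,23,40,0,-0.6],[1,23,40,0,-0.6],[1,23,40,0,-0.6]], "force": 40}}

```text
t: 1.35
eef_pos: [0.4422, -0.0948, 0.2313]
tool_rot: [3.132, 0.241, 0.0]
contact_force: [0.6, -0.0, -0.3]
gripper_width: -0.0003
gripper_force: 0.0
```

Call:
{"name": "drive_tool", "arguments": {"commands": [[1,10,40,0,0],[1,10,40,0,0],[1,10,22,0,0],[1,0,0,0,0],[1,0,0,0,0]]}}

```text
t: 1.85
eef_pos: [0.4714, 0.0055, 0.2311]
tool_rot: [3.132, 0.245, -0.001]
contact_force: [0.9, -0.1, -0.3]
gripper_width: 0.0001
gripper_force: 0.0
```

```bash
python3 - <<'E'
from h import *
s=robot.get_state(); print(s['t'],s['eef_pos'],R.from_rotvec(s['tool_rot']).as_matrix()[:,0],s['joints'],s['gripper_width'])
f=grab('wrist','w1.png'); print(f['fx'],f['cx'],f['cy'],f['origin'],f['orientation'])
E
```

```text
1.85 [0.47144899 0.00554789 0.23105263] [ 9.87873554e-01  1.55259030e-01 -6.88977156e-04] [-1.34571898e-01  1.73292495e-01  1.77658286e+00 -4.32531202e-04
  1.19231629e+00  1.28049460e+00] 6.301320145529163e-05
324.87427662509145 325.4918188485764 207.59890552752466 [0.54463307 0.01652462 0.37332313] [ 2.2078354  -1.88681952 -0.28051023]
```

View pics/w1.png

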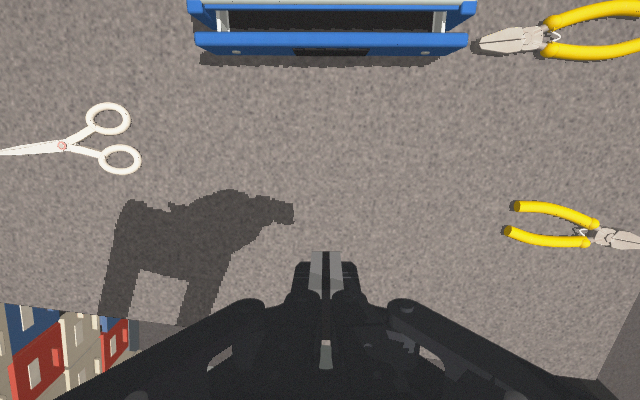

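The wrist view shows the tray panel's front-top edge from about (198,46) to (467,44), the black pad at (297–368, 52), and pliers B at (560,225). I'll cast rays for these.

```bash
python3 - <<'E'
from h import *
f=grab('wrist'); im=f['pixels']; hsv=cv2.cvtColor(im,cv2.COLOR_RGB2HSV)
m=cv2.inRange(hsv,(100,130,60),(125,255,255))
# bottom edge of front face z=.007, top back edge
L=[(c,np.where(m[:75,c])[0].max()) for c in (215,250,285,380,415,450)]
P=np.array([ray(f,*p,.007)[:2] for p in L]); print(P.round(4).tolist())
k=np.polyfit(P[:,1],P[:,0],1); print('yaw',np.degrees(np.arctan(-k[0])))
cols=np.where(m[40])[0]; print(cols.min(),cols.max(),ray(f,cols.min(),40,.061),ray(f,cols.max(),40,.061))
for p in ((297,51),(368,51)): print('pad top',ray(f,*p,.053))
# pliers B
y=cv2.inRange(hsv,(20,150,120),(32,255,255)); y[:150]=0
for c in cv2.findContours(y,cv2.RETR_EXTERNAL,cv2.CHAIN_APPROX_NONE)[0]:
    if cv2.contourArea(c)>100:
        c=c[:,0]; i=c[c[:,0].argmin()]; j=c[c[:,0].argmax()]; print('handle',i,ray(f,*i,.008)[:2],j,ray(f,*j,.008)[:2])
E
```

```text
[[0.5803, 0.1367], [0.5859, 0.1011], [0.5915, 0.0655], [0.6066, -0.0313], [0.6122, -0.0669], [0.6205, -0.1018]]
yaw 9.290861818327576
194 466 [0.58335832 0.13756729 0.061     ] [ 0.61986589 -0.0958549   0.061     ]
pad top [0.58967231 0.04886922 0.053     ]
pad top [ 0.59953387 -0.01418233  0.053     ]
handle [504 229] [ 0.44135319 -0.21692822] [589 244] [ 0.43858943 -0.32517349]
handle [514 202] [ 0.47559067 -0.21796024] [598 225] [ 0.46362116 -0.32627598]
```

Call:
{"name": "drive_tool", "arguments": {"commands": [[1,18,1.5,-41,0],[1,18,1.5,-41,0],[1,18,1.5,-41,0],[1,18,1.5,-41,0],[1,4,1,-41,0],[1,0,0,0,0],[1,0,0,0,0]]}}

```text
t: 2.65
eef_pos: [0.5465, 0.0114, 0.0261]
tool_rot: [-3.132, -0.24, 0.004]
contact_force: [1.1, 0.0, 0.3]
gripper_width: 0.0001
gripper_force: 0.0
```

Call:
{"name": "drive_tool", "arguments": {"commands": [[1,10,1.6,0,0],[1,10,1.6,0,0],[1,10,1.6,0,0],[1,5,0.8,0,0],[1,0,0,0,0],[1,0,0,0,0]]}}

```text
t: 3.25
eef_pos: [0.5828, 0.0181, 0.0264]
tool_rot: [-3.132, -0.242, -0.001]
contact_force: [-0.4, -0.0, -1.3]
gripper_width: -0.0
gripper_force: 0.0
```

Call:
{"name": "drive_tool", "arguments": {"commands": [[1,4,0.6,0,0],[1,4,0.6,0,0],[1,4,0.6,0,0],[1,2,0.3,0,0],[1,0,0,0,0]]}}

```text
t: 3.75
eef_pos: [0.594, 0.0201, 0.0258]
tool_rot: [-3.132, -0.242, 0.008]
contact_force: [-5.4, -1.4, 5.5]
gripper_width: 0.0003
gripper_force: 3.2
```

Call:
{"name": "drive_tool", "arguments": {"commands": [[1,2,0.3,0,0],[1,2,0.3,0,0],[1,2,0.3,0,0],[1,0,0,0,0]]}}

```text
t: 4.15
eef_pos: [0.5998, 0.021, 0.0257]
tool_rot: [-3.132, -0.242, 0.009]
contact_force: [-6.1, -1.7, 5.4]
gripper_width: -0.0004
gripper_force: 3.3
```

Call:
{"name": "drive_tool", "arguments": {"commands": [[1,2,0.3,0,0],[1,1,0.2,0,0],[1,0,0,0,0]]}}

```text
t: 4.45
eef_pos: [0.6019, 0.0213, 0.0256]
tool_rot: [-3.132, -0.242, 0.011]
contact_force: [-7.6, -1.7, 5.4]
gripper_width: -0.0001
gripper_force: 4.1
```

Call:
{"name": "drive_tool", "arguments": {"commands": [[1,-40,-6.3,0,0],[1,-35,-5.5,35,0],[1,0,0,50,0],[1,0,0,50,0],[1,-10,0,50,8],[0.5,-10,-20,30,8],[0,-10,-20,0,8],[0,-10,-20,0,8],[0,0,-20,0,8]]}}

```text
t: 5.35
eef_pos: [0.4896, -0.0707, 0.2407]
tool_rot: [-2.857, -1.307, 0.0]
contact_force: [0.2, -0.1, 0.3]
gripper_width: 0.0579
gripper_force: 0.0
```

```bash
python3 - <<'E'
from h import *
f=grab('top'); a=cv2.resize(f['pixels'][125:275,255:455],None,fx=4,fy=4,interpolation=cv2.INTER_CUBIC)
cv2.imwrite('pics/crop2.png',a[:,:,::-1])
E
```

```text
(no output)
```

View pics/crop2.png

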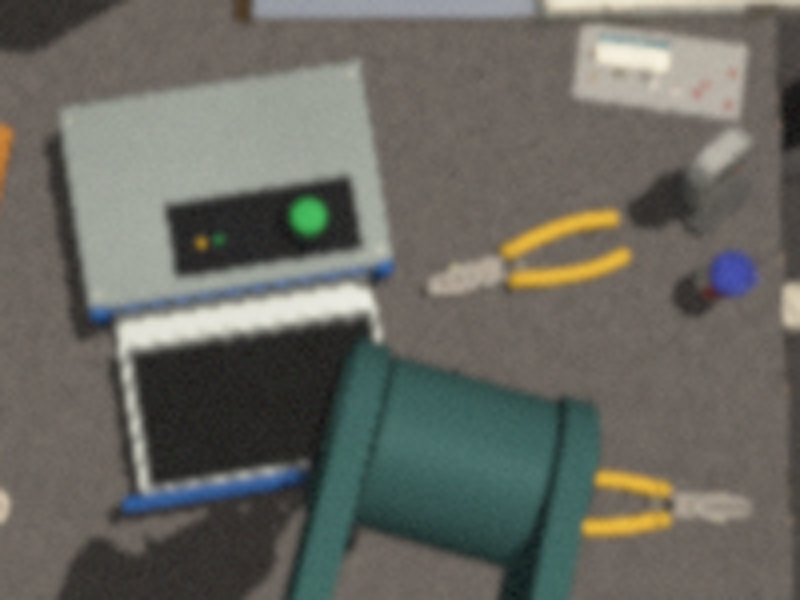

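The tray has sprung out: its dark floor shows at crop (130–350, 330–490). Next I'll go above pliers B and look from close by.

Call:
{"name": "drive_tool", "arguments": {"commands": [[0,-4,-40,0,8],[0,-5,-40,0,8],[0,-5,-40,0,8],[0,-5,-40,-20,8],[0,-15,-40,-30,6],[0,0,-9,-30,0],[0,0,0,0,0],[0,0,0,0,0]]}}

```text
t: 6.2
eef_pos: [0.4573, -0.2769, 0.1614]
tool_rot: [-2.282, -2.156, -0.0]
contact_force: [-0.9, -0.2, 0.1]
gripper_width: 0.0853
gripper_force: 0.0
```

```bash
python3 - <<'E'
from h import *
s=robot.get_state(); m=R.from_rotvec(s['tool_rot']).as_matrix(); print(s['eef_pos'],np.degrees(np.arctan2(m[1,0],m[0,0])),s['joints'])
f=grab('wrist','w2.png'); hsv=cv2.cvtColor(f['pixels'],cv2.COLOR_RGB2HSV)
y=cv2.inRange(hsv,(20,150,120),(32,255,255))
for c in cv2.findContours(y,cv2.RETR_EXTERNAL,cv2.CHAIN_APPROX_NONE)[0]:
    if cv2.contourArea(c)>100:
        c=c[:,0]; P=np.array([ray(f,*p,.010)[:2] for p in c]); print('h',c.min(0),c.max(0),'x',P[:,0].min(),P[:,0].max(),'y',P[:,1].min(),P[:,1].max())
        for yy in (-.235,-.26,-.28,-.3,-.32):
            k=abs(P[:,1]-yy)<.003
            if k.any(): print(yy,P[k,0].min().round(4),P[k,0].max().round(4))
E
```

```text
[ 0.45732703 -0.27689042  0.16140135] 86.72461292369093 [-6.74002093e-01  3.43171499e-01  1.73229945e+00  5.60815866e-04
  1.06820672e+00 -6.17107597e-01]
h [293 132] [318 239] x 0.42828437708994305 0.4480658456818902 y -0.3232983333878817 -0.2211452686263272
-0.235 0.4312 0.4451
-0.26 0.4283 0.4415
-0.28 0.4294 0.4425
-0.3 0.4317 0.445
-0.32 0.4341 0.4468
h [328 131] [350 238] x 0.4574581622348561 0.4811150700920857 y -0.3237867720508458 -0.22248031252726974
-0.235 0.4665 0.4798
-0.26 0.4687 0.4808
-0.28 0.4659 0.4792
-0.3 0.4611 0.4756
-0.32 0.4584 0.471
h [519  85] [547 199] x 0.6280841809639752 0.6635747904533662 y -0.2950920120319465 -0.19348472445505585
-0.235 0.6309 0.6464
-0.26 0.6355 0.6515
-0.28 0.6424 0.6596
h [550  75] [583 188] x 0.6529760303677076 0.6940603521437319 y -0.28620043578182913 -0.18705376947411304
-0.235 0.6685 0.6859
-0.26 0.6759 0.6918
-0.28 0.6773 0.6941
```

View pics/w2.png

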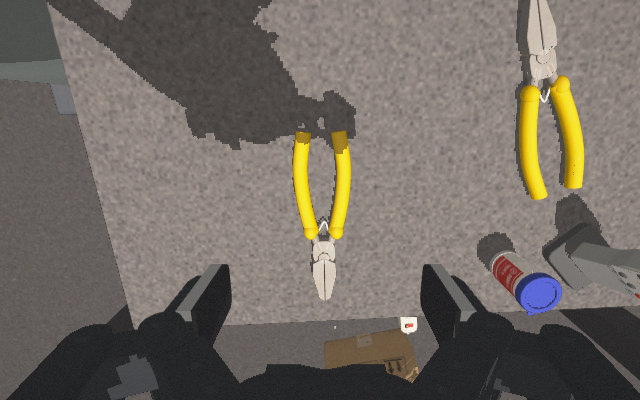

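Pliers B lie at (293–350, 132–300) in the image, outer width 50 mm where I'll grip, as described, with yaw about −2°. Descend and grip.

Call:
{"name": "drive_tool", "arguments": {"commands": [[0,-3,-2,-40,1.3],[0,0,0,-40,0],[0,0,0,-40,0],[0,0,0,-25,0],[0,0,0,-10,0],[0,0,0,-6,0],[0,0,0,0,0],[0,0,0,0,0]]}}

```text
t: 7.05
eef_pos: [0.4558, -0.2803, 0.002]
tool_rot: [2.255, 2.183, 0.0]
contact_force: [0.4, 0.4, 0.7]
gripper_width: 0.0853
gripper_force: 0.0
```

Call:
{"name": "drive_tool", "arguments": {"commands": [[0.6,0,0,0,0],[0.6,0,0,0,0],[0.6,0,0,0,0],[0.7,0,0,0,0],[0.7,0,0,0,0],[0.7,0,0,0,0],[0.7,0,0,0,0],[0.7,0,0,0,0]], "force": 45}}

```text
t: 7.85
eef_pos: [0.4549, -0.28, 0.0019]
tool_rot: [2.257, 2.184, 0.0]
contact_force: [-2.2, 2.0, 11.3]
gripper_width: 0.049
gripper_force: 44.2
```

Call:
{"name": "drive_tool", "arguments": {"commands": [[0.7,0,0,20,0],[0.7,0,0,40,0],[0.7,0,0,40,0],[0.7,0,0,40,0],[0.7,5,30,20,2],[0.7,10,40,0,2],[0.7,10,40,0,2],[0.7,10,40,0,2],[0.7,10,40,0,2],[0.7,10,40,0,1],[0.7,10,40,0,0],[0.7,10,35,0,0]]}}

```text
t: 9.05
eef_pos: [0.5292, 0.0273, 0.1606]
tool_rot: [-2.037, -2.391, 0.0]
contact_force: [0.2, -0.7, -1.3]
gripper_width: 0.0486
gripper_force: 47.2
```

Call:
{"name": "drive_tool", "arguments": {"commands": [[0.7,4,11,0,0],[0.7,0,0,0,0],[0.7,0,0,0,0]]}}

```text
t: 9.35
eef_pos: [0.533, 0.0356, 0.1604]
tool_rot: [-2.037, -2.391, 0.002]
contact_force: [-0.2, -1.7, -0.7]
gripper_width: 0.0486
gripper_force: 47.2
```

```bash
python3 - <<'E'
from h import *
s=robot.get_state(); m=R.from_rotvec(s['tool_rot']).as_matrix(); print(s['eef_pos'],np.degrees(np.arctan2(m[1,0],m[0,0])),s['gripper_width'],s['gripper_force'])
f=grab('wrist','w3.png')
p=(.5387,.0104); c,s_=np.cos(np.radians(9)),np.sin(np.radians(9))
for a,b in ((58,100),(58,-100),(-58,100),(-58,-100)):
    q=[p[0]+(a*c-b*s_)/1e3,p[1]+(a*s_+b*c)/1e3,.022]; print(a,b,np.round(proj(f,q)))
np.save('f3.npy',f,allow_pickle=True)
E
```

```text
[0.53301398 0.03563842 0.16042383] 99.15267950228676 0.04859782296649446 47.21724704839289
58 100 [398. 108.]
58 -100 [384. 316.]
-58 100 [258. 108.]
-58 -100 [269. 316.]
```

View pics/w3.png

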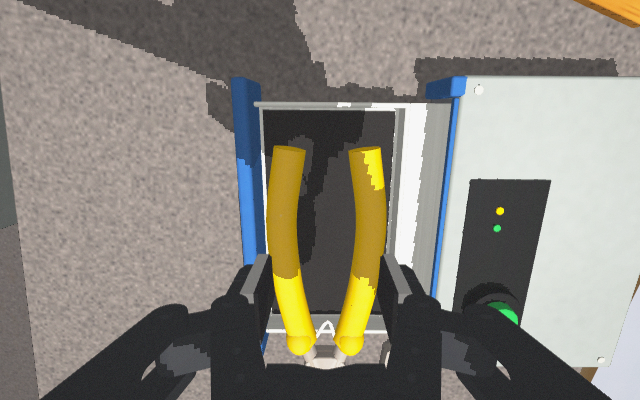

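The floor corners I projected, (258–398, 108) to (269–384, 316), match the tray in the picture, and the pliers are held squarely over it. Now lower them in.

Call:
{"name": "drive_tool", "arguments": {"commands": [[0.7,1,1,-40,0],[0.7,0,0,-40,0],[0.7,0,0,-30,0],[0.7,0,0,-15,0],[0.7,0,0,-7,0],[0.7,0,0,-3,0],[0.7,0,0,0,0],[0.7,0,0,0,0]]}}

```text
t: 10.2
eef_pos: [0.5354, 0.037, 0.0265]
tool_rot: [2.037, 2.39, 0.002]
contact_force: [1.0, -1.0, -1.8]
gripper_width: 0.0491
gripper_force: 47.2
```

Call:
{"name": "drive_tool", "arguments": {"commands": [[0.7,0,0,-1,0],[0.7,0,0,-1,0],[0.7,0,0,0,0]]}}

```text
t: 10.5
eef_pos: [0.5349, 0.0374, 0.0239]
tool_rot: [2.037, 2.391, 0.001]
contact_force: [0.8, 0.9, 0.8]
gripper_width: 0.0487
gripper_force: 47.4
```

Call:
{"name": "drive_tool", "arguments": {"commands": [[0.28,0,0,0,0],[0.28,0,0,0,0],[0.28,0,0,0,0],[0.28,0,0,0,0]]}}

```text
t: 10.9
eef_pos: [0.5345, 0.0374, 0.0236]
tool_rot: [-2.037, -2.391, 0.0]
contact_force: [0.2, 0.5, -0.7]
gripper_width: 0.0613
gripper_force: 0.0
```

Call:
{"name": "drive_tool", "arguments": {"commands": [[0.28,0,0,20,0],[0.28,0,0,40,0],[0.28,0,0,45,0],[0.28,0,0,45,0],[0.6,-35,0,20,-8],[1,-35,0,0,-8],[1,-35,0,0,-8],[1,-20,0,0,-8],[1,0,0,0,-8],[1,0,0,0,-8],[1,0,0,0,-8],[1,0,0,0,-8]]}}

```text
t: 12.1
eef_pos: [0.4093, 0.0374, 0.1936]
tool_rot: [-2.998, -0.94, -0.0]
contact_force: [-0.5, 0.1, 0.3]
gripper_width: -0.0001
gripper_force: 0.0
```

```bash
python3 - <<'E'
from h import *
s=robot.get_state(); m=R.from_rotvec(s['tool_rot']).as_matrix(); print(s['eef_pos'],np.degrees(np.arctan2(m[1,0],m[0,0])),s['joints'])
f=grab('wrist','w4.png')
E
```

```text
[0.40927301 0.03735612 0.19362415] 34.80332004805415 [-7.74801348e-02  1.28517095e-01  1.94195013e+00  6.98900794e-05
  1.07111508e+00  8.85850178e-01]
```

View pics/w4.png

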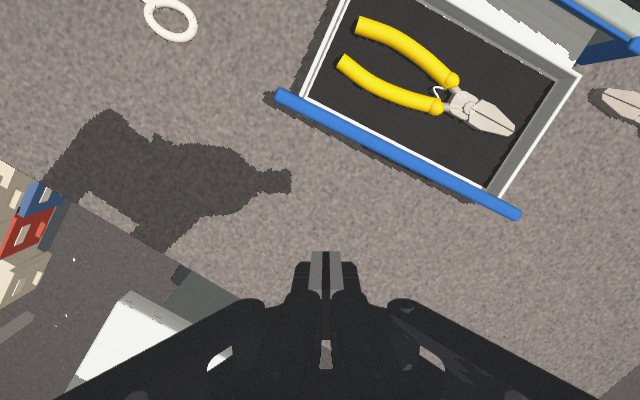

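The pliers lie flat and wholly inside the tray, handles at (340–455, 20–110), jaws ending at (512,130), clear of all walls. Next is the push-in position at the pad.

Call:
{"name": "drive_tool", "arguments": {"commands": [[1,3,-15,0,-8.5],[1,3,-15,0,-8.5],[1,3,-15,0,-8.5],[1,2,-1,-40,-0.3],[1,0,0,-40,0],[1,0,0,-40,0],[1,0,0,-35,0],[1,0,0,-12,0],[1,0,0,0,0],[1,0,0,0,0]]}}

```text
t: 13.15
eef_pos: [0.4206, -0.0087, 0.0267]
tool_rot: [-3.131, -0.258, 0.0]
contact_force: [0.5, 0.9, 0.2]
gripper_width: 0.0
gripper_force: 0.0
```

Call:
{"name": "drive_tool", "arguments": {"commands": [[1,10,1.6,0,0],[1,10,1.6,0,0],[1,10,1.6,0,0],[1,6,1,0,0],[1,6,1,0,0],[1,6,1,0,0],[1,0,0,0,0]]}}

```text
t: 13.85
eef_pos: [0.4678, -0.0006, 0.0264]
tool_rot: [-3.131, -0.256, 0.003]
contact_force: [-3.0, -3.3, 3.3]
gripper_width: 0.0001
gripper_force: 1.9
```

Call:
{"name": "drive_tool", "arguments": {"commands": [[1,8,1.26,0,0],[1,10,1.58,0,0],[1,10,1.58,0,0],[1,10,1.58,0,0],[1,10,1.58,0,0],[1,10,1.58,0,0],[1,10,1.58,0,0],[1,10,1.58,0,0],[1,10,1.58,0,0],[1,10,1.58,0,0],[1,10,1.58,0,0],[1,6,0.9,0,0]]}}

```text
t: 15.05
eef_pos: [0.5795, 0.0168, 0.0261]
tool_rot: [-3.131, -0.256, 0.01]
contact_force: [-8.5, -3.9, 5.5]
gripper_width: -0.0003
gripper_force: 4.2
```

Call:
{"name": "drive_tool", "arguments": {"commands": [[1,6,0.9,0,0],[1,4,0.6,0,0],[1,3,0.5,0,0],[1,2,0.3,0,0],[1,2,0.3,0,0],[1,0,0,0,0],[1,0,0,0,0]]}}

```text
t: 15.75
eef_pos: [0.597, 0.0195, 0.0261]
tool_rot: [-3.131, -0.256, 0.007]
contact_force: [-5.4, -2.7, 3.1]
gripper_width: -0.0003
gripper_force: 3.3
```

Call:
{"name": "drive_tool", "arguments": {"commands": [[1,2,0.3,0,0],[1,2,0.3,0,0],[1,1.5,0.2,0,0],[1,0,0,0,0]]}}

```text
t: 16.15
eef_pos: [0.6021, 0.0203, 0.0261]
tool_rot: [-3.131, -0.256, 0.009]
contact_force: [-7.6, -2.4, 3.7]
gripper_width: -0.0003
gripper_force: 3.8
```

Call:
{"name": "drive_tool", "arguments": {"commands": [[1,1,0.2,0,0],[1,1,0.1,0,0],[1,0,0,0,0]]}}

```text
t: 16.45
eef_pos: [0.6021, 0.0203, 0.026]
tool_rot: [-3.131, -0.256, 0.014]
contact_force: [-11.7, -4.7, 9.0]
gripper_width: 0.0005
gripper_force: 6.1
```

It's at the stop. Let go, rise, and check that it stays shut.

Call:
{"name": "drive_tool", "arguments": {"commands": [[1,-30,-4.7,0,0],[1,-30,-4.7,10,0],[1,0,0,40,0],[1,0,0,50,0],[1,0,0,50,0],[1,-20,-10,0,0],[1,-20,-10,0,0],[1,0,0,0,0],[1,0,0,0,0],[1,0,0,0,0],[1,0,0,0,0]]}}

```text
t: 17.55
eef_pos: [0.5079, -0.0083, 0.1763]
tool_rot: [-3.131, -0.256, -0.001]
contact_force: [-0.2, 0.7, 0.1]
gripper_width: 0.0003
gripper_force: 0.0
```

```bash
python3 - <<'E'
from h import *
s=robot.get_state(); print(s['eef_pos'])
f=grab('wrist','w5.png'); hsv=cv2.cvtColor(f['pixels'],cv2.COLOR_RGB2HSV)
m=cv2.inRange(hsv,(45,120,60),(80,255,255))
for c in cv2.findContours(m,cv2.RETR_EXTERNAL,cv2.CHAIN_APPROX_NONE)[0]:
    if cv2.contourArea(c)>60:
        (u,v),r=cv2.minEnclosingCircle(c); print(u,v,r,[ray(f,u,v,z)[:2].round(4).tolist() for z in (.066,.072,.076)], np.linalg.norm(ray(f,u-r,v,.072)-ray(f,u+r,v,.072)))
t=grab('top'); h2=cv2.cvtColor(t['pixels'],cv2.COLOR_RGB2HSV); m=cv2.inRange(h2,(45,120,80),(80,255,255)); m[:, :300]=0; m[:,360:]=0
M=cv2.moments(m[150:200]); u,v=M['m10']/M['m00'],M['m01']/M['m00']+150; print(u,v,ray(t,u,v,.072))
b=cv2.inRange(cv2.cvtColor(f['pixels'],cv2.COLOR_RGB2HSV),(100,130,60),(125,255,255))
for c in (250,380): r=np.where(b[:,c])[0]; print(c,r.min(),r.max(),ray(f,c,r.max(),.007))
E
```

```text
[ 0.50794913 -0.00834405  0.17634066]
330.9759036144578 178.74698795180723 [ 0.68427333 -0.0250801   0.072     ]
250 35 86 [0.58963256 0.07357643 0.007     ]
380 37 87 [ 0.60788299 -0.04211259  0.007     ]
```

View pics/w5.png

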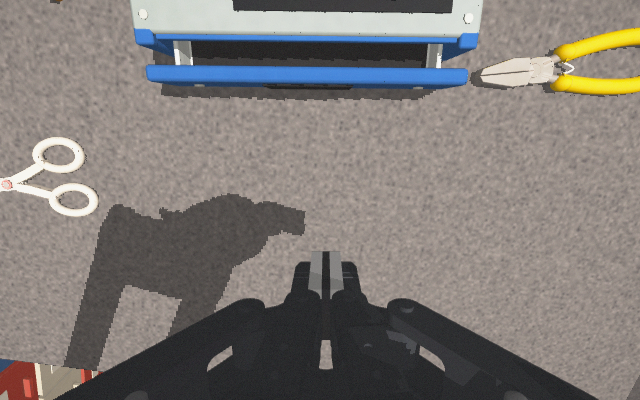

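The tray is shut at its latched position (panel lower edge at x 0.590 for y 0.074, same as at the start) a second after release. Now over to the button.

Call:
{"name": "drive_tool", "arguments": {"commands": [[1,20,-2,0,0],[1,35,-5,0,0],[1,40,-4,0,0],[1,35,-3,0,0],[1,0,0,0,0],[1,0,0,0,0]]}}

```text
t: 18.25
eef_pos: [0.6371, -0.0224, 0.1757]
tool_rot: [-3.131, -0.256, 0.002]
contact_force: [-0.2, 0.3, 0.3]
gripper_width: -0.0002
gripper_force: 0.0
```

```bash
python3 - <<'E'
from h import *
s=robot.get_state(); print(s['eef_pos'])
f=grab('wrist'); hsv=cv2.cvtColor(f['pixels'],cv2.COLOR_RGB2HSV)
m=cv2.inRange(hsv,(45,120,40),(80,255,255))
for c in cv2.findContours(m,cv2.RETR_EXTERNAL,cv2.CHAIN_APPROX_NONE)[0]:
    if cv2.contourArea(c)>100:
        (u,v),r=cv2.minEnclosingCircle(c); print(u,v,r,[ray(f,u,v,z)[:2].round(4).tolist() for z in (.066,.072,.076)], np.linalg.norm(ray(f,u-r,v,.072)-ray(f,u+r,v,.072)))
b=cv2.inRange(hsv,(100,130,60),(125,255,255))
E
```

```text
[ 0.63709149 -0.02240634  0.17566754]
341.90673828125 153.93197631835938 19.962034225463867 [[0.6794, -0.0287], [0.6801, -0.0283], [0.6806, -0.028]] 0.030076387348747367
```

Call:
{"name": "drive_tool", "arguments": {"commands": [[1,25,-3,-30,0],[1,20,-1.5,-35,0],[1,0,0,-20,0],[1,0,0,-5,0],[1,0,0,0,0],[1,0,0,0,0]]}}

```text
t: 18.9
eef_pos: [0.6814, -0.0269, 0.0879]
tool_rot: [-3.131, -0.256, -0.0]
contact_force: [-0.8, 0.0, 1.6]
gripper_width: 0.0
gripper_force: 0.7
```

Call:
{"name": "drive_tool", "arguments": {"commands": [[1,0,0,-3,0],[1,0,0,-3,0],[1,0,0,-2,0],[1,0,0,-2,0],[1,0,0,0,0]]}}

```text
t: 19.4
eef_pos: [0.6827, -0.0271, 0.0816]
tool_rot: [3.131, 0.256, 0.004]
contact_force: [-10.1, 0.9, 31.3]
gripper_width: -0.0001
gripper_force: 15.5
```

Contact came at z ≈ 0.088 and it bottomed about 6 mm lower, so the button was fully down. Release and clear away.

Call:
{"name": "drive_tool", "arguments": {"commands": [[1,0,0,4,0],[1,0,0,6,0],[1,0,0,30,0],[1,0,0,50,0],[1,-30,0,30,0],[1,-45,0,0,0],[1,-45,0,0,0],[1,-45,0,0,0],[1,0,0,0,0],[1,0,0,0,0]]}}

```text
t: 20.4
eef_pos: [0.5163, -0.0271, 0.1968]
tool_rot: [3.131, 0.255, 0.001]
contact_force: [0.4, -0.4, 0.3]
gripper_width: 0.0001
gripper_force: 0.0
```

```bash
python3 - <<'E'
from h import *
f=grab('wrist'); t=grab('scene')
a=cv2.resize(t['pixels'][140:240,200:360],None,fx=2.5,fy=2.5); b=cv2.resize(f['pixels'][:200],(400,125)); cv2.imwrite('pics/end.png',np.vstack([a,b])[:,:,::-1])
E
```

```text
(no output)
```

View pics/end.png

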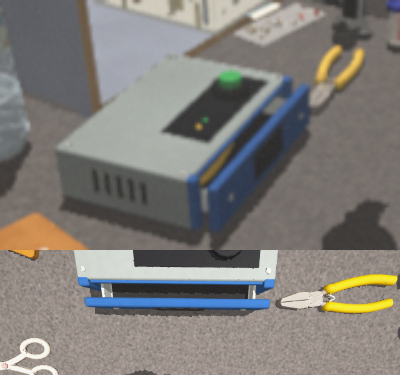

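The tray is shut with the pliers' yellow visible inside at (217,165), the button is up at (230,76), and the other pliers haven't moved.

```bash
python3 -c "
from h import *
print(ticket.finish_job())"
```

```text
the job is handed in; nothing more can be done
None
```

The yellow pliers nearest the base are lying flat in the tray, the tray is latched shut, the start button was then pressed about 6 mm to its stop and came back up, and the job was handed in at about 20 s of the 72 s allowed.

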